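# Set the portioning stop to its notch and bring the cheese up to it

## Robot

A 6-joint arm with a two-finger parallel gripper is mounted at the origin on the work surface. World frame = base frame: x ahead of the robot, y to its left, z up, the work surface at z = 0. Lengths are in m, angles in degrees, forces in N, time in s.
With the tool pointing down it reaches from about 0.25 to 0.8 m from the base axis. Payload 8.5 kg.
Tool frame: the origin (TCP) lies at the very end of the fingers, on their centre line; the grasp point (between the pads) lies 19 mm behind it (arm.hold_point_z is the distance from the TCP to the grasp point, in m); x points along the fingers, y is the direction in which the jaws open and shut, and the axes are right-handed (so a half turn about x gives the same grasp; the last joint's range is limited). The gripper opens to 85 mm and grips with 20 to 120 N. Pads are 22 mm wide; open, the fingers measure 114 mm over their backs; the gripper's body (76 mm by 85 mm) begins 54 mm behind the grasp point. The pads swing forward as they close: fully open they stand 13 mm farther back than shut.
Start: joints at [-67.265, 13.648, -0.773, 75.585, 0, 90], TCP at [0.203, -0.484, 0.231] pointing down, gripper open.
Joint ranges: [-152.45, 152.45], [-59.26, 108.67], [-65.41, 83.53], [-104.44, 129.93], [-82.83, 76.93], [-180, 180]. Speed limits (degrees/s): [127.2, 127.2, 159.86, 180, 180, 180].

## Interface

Orientations are given as [roll, pitch, yaw] about the fixed x, y, z axes, in that order (R = Rz(yaw) Ry(pitch) Rx(roll)).
In Python, from plant import arm gives the robot as it stands. The module is installed in compiled form; this text tells all that it offers.
- The arm moves only by the tool arm_command, never from a script. Its arguments are lists of equal length, an entry for each row: "travel": the shift along the world's x, y, z in cm, a list of three; "dr": the turn, a rotation vector about the world's x, y, z in rad, a list of three; "hand": the closure, from 0 (fully open) to 1 (shut). In form: {"travel": [[x, y, z], ...], "dr": [[rx, ry, rz], ...], "hand": [hand, ...]}. A call has 1 to 12 rows; each row shifts and turns the commanded pose from where the row before left it; what a row does not reach is not made up. A row lasts 1/10 s, in which the tool goes at most 50 mm and 8.59 degrees, less where a joint would pass 70% of its speed; a pose out of reach is approached as far as the arm can. A call with a gripper value outside its range is refused whole. The fingers move at their own pace and stop on an object; "newtons" is the grip in N (left out, the last holds). Time passes only in rows, so rows that do not move let the fingers close. It gives the time, the measured TCP pose, the force and the opening at its end, in the units of the state.
- arm.sense(): the state, without advancing time (a new reading comes with each control period).
- arm.camera(name): name is "scene" or "top" or "wrist"; returns a dict with "color" (420x560x3 uint8, red, green, blue), "z_map" (420x560 float32, m along the optical axis (not along the pixel's ray), 0 where there is no reading), "camera_matrix" (3x3 intrinsics, pixels), "R" (3x3) and "t" (3): a world point X has camera coordinates R X + t. Camera axes: x right, y down, z forward; pixel columns grow to the right and rows downward; lengths in m; the calibration is good to about 2 mm. A picture is of the moment at which its call begins.
- arm.sign_off(): hands the job in, once; it reports no verdict.
Trained networks look in the newest picture that a camera, given by its name, has taken for a name from the list of things; names that differ only in an ending like _2 or _b are one class to them, and where a whole thing is asked for, a point or a joint stands for the part that bears it (a point fixed in the world has none). Each returns a list of dicts, best first, with "conf" (0 to 1); they miss things now and then, are a little off and sometimes report something else, mostly with a low value. They report only what shows in the picture. A call takes as long as a camera call. They do not tell look-alikes from the thing itself.
- arm.recognise(name, camera): "centre" ([column, row] in pixels, amid what is visible of it).
- arm.tip_of(name, camera): "centre" ([column, row] in pixels: a listed point, or the origin of a listed thing).
The state is a dict: "t": time; "qpos": joint angles; "joint_velocities": joint speeds; "tau": joint torques, N m; "tcp_pos": TCP position; "tcp_rot": TCP orientation; "ft_force": force on the tool from outside, world axes, zero at the start; "ft_torque": the same for the moment, N m; "width": finger opening in m.
Only numpy, scipy, OpenCV 4.12 (cv2) and the standard library are available. Lean on these libraries where they do the work, as an engineer would, in place of code of your own. Each camera call takes 0.05 s, during which the arm holds its last target. There are 200 camera calls.

## Task

Without lifting anything, push the blue stop along the rail until its spring pin rides over the first hump and drops into the notch at the red flag, and do not run it on out of the far side. Then push the cheese block along the board until its end rests squarely against the stop's metal plate, leaving the stop seated in the notch. Finish clear of everything, with the shaker, spice jar, tumbler and tub left where they stand.

Things in the scene. Friction and masses are not known exactly. Their poses are not given: they have to be found in the camera images.
- guide: White plastic cutting board 250 (x) x 560 (y) x 20 mm, fixed, with a steel fence rail along it; origin: centre of the board's underside, z up. y runs along the rail; the stop travels towards -y, the cheese is pushed towards +y. Board top at z 20. Fence rail: x 55 to 85, z 20 to 60, y -270 to 270. Behind it a ledge x 85 to 125, top at z 35. The cheese lies on the board at x below 55, at the -y end. The guide's place and yaw vary.
- stop (a joint): Travel of the blue stop carriage along the rail, in m: 0 at the +y end, growing towards the guide's -y, up to 0.30. It slides with about 1.5 N of friction plus light damping and cannot leave the rail. The line on the carriage lies at guide y = 0.200 - travel. It starts between 0 and 0.04; the notch lies somewhere between travel 0.12 and 0.22.
- pin (a joint): Height of the stop's steel spring pin (black knob, 22 mm across), in m: 0 fully down, as on plain rail; pressed down by about 8 N. It climbs a ramp to about 0.005 over the first hump, its top 10 mm before the notch (push 5 to 10 N, easing near the top), then drops back to about 0 in the notch: the stop snaps 10 mm ahead by itself and the push falls away. 13 to 17 N either way drives it out.
- stop_push (a point): Centre of the flat +y side of the blue carriage block, the face to push towards -y: 40 mm wide (x) and 43 mm high, guide z 62 to 105, this point at z 83 and guide x 70, right above the fence rail (its top at z 60). Axes as the guide's. The knob of the pin stands 35 mm to +x and 20 mm to -y of this point, up to guide z 132 (137 at the hump).
- stop_face (a point): Point on the -y face of the stop's upright metal plate (the face the cheese must meet), which spans guide x -48 to 57 and z 25 to 85; this point is at guide x 3, z 45. Axes as the guide's. The plate moves with the blue stop; the face is 20 mm to -y of the line on the stop.
- stop_line (a point): Axis of the spring pin, marked by white lines on the top and back of the blue carriage; guide x 105, z 48. Axes as the guide's.
- notch_mark (a point): Middle of the notch, between two round steel humps 20 mm apart on the ledge behind the fence, at the middle of the upright red flag (flag 28 mm wide, top at guide z 119, 28 mm to +x of this point); guide x 105, z 48. The stop is seated when stop_line and notch_mark share the same guide y. Axes as the guide's; a ramp leads up to the +y hump, from 24 mm to +y of the notch.
- cheese: Loose block of hard cheese, 60 (x) x 80 (y) x 50 mm high, yellow with a brown rind on top, 0.2 to 0.45 kg, sliding on the board with a few newtons of rubbing; origin: centre of its underside, z up. Its y axis lies roughly along the rail. It is pushed on its -y end.
- shaker: Glass seasoning shaker with a steel cap standing near the board's robot-side edge, 48 mm across, about 85 mm high; origin: centre of its underside. To be left alone.
- spice_jar: Amber spice jar with a red lid, 68 mm across, 130 mm high, on the table beyond the guide; origin: centre of its underside. To be left alone.
- tumbler: Red tumbler, 76 mm across, 130 mm high, on the table beyond the guide; origin: centre of its underside. To be left alone.
- tub: White open tub, 110 mm across, 75 mm high, on the table to the robot's right; origin: centre of its underside. To be left alone.
Mind the look-alikes: they are no part of the job. Of the things that look like the cheese, the smallest one is meant.

How it is judged:
By the outcome, as a careful person would: the job done as asked, in the order asked, and still so for the second after the job is handed in, with the robot touching nothing.
It also fails if it takes over 64 s, if anything falls off the work surface, if the arm or the gripper's body presses on something with over 40 N, if the wrist force passes 120 N, or if a joint passes its speed limit or range.

## Working session

There is one attempt and no reset: what is moved stays moved. The work goes in short steps, Python scripts to look and compute and a tool call to move; the robot and the scene stay as the last step left them, time stands still between calls to the robot, and variables do not carry over. Pictures are saved under pics/ and viewed, about 8 in all and at most 12, crops included, and the job is handed in when it is done.

Besides the shell and the picture viewer there is one more tool, called after "Request:" as a command line: name --argument value ..., lists and objects as JSON in quotes. arm_command: Moves the arm, as the interface text tells. Its arguments: {"type":"object","properties":{"travel":{"type":"array","items":{"type":"array","items":{"type":"number"}}},"dr":{"type":"array","items":{"type":"array","items":{"type":"number"}}},"hand":{"type":"array","items":{"type":"number"}},"newtons":{"type":"number"}},"required":["travel","dr","hand"]}

```bash
mkdir -p pics; cat > h.py <<'E'
from plant import arm
import numpy as np, cv2
def cam(n,f=None):
    d=arm.camera(n)
    if f: cv2.imwrite('pics/'+f,d['color'][:,:,::-1])
    return d
def world(d,uv,z=None):
    """pixel -> world by depth, or by intersecting with plane z"""
    K=d['camera_matrix'];R=d['R'];t=d['t']
    ray=np.linalg.inv(K)@[uv[0],uv[1],1.0]
    if z is None:
        return R.T@(ray*d['z_map'][int(round(uv[1])),int(round(uv[0]))]-t)
    c=-R.T@t; r=R.T@ray
    return c+r*(z-c[2])/r[2]
def cloud(d):
    v,u=np.mgrid[:420,:560]; Z=d['z_map']
    P=np.stack([u,v,np.ones_like(u)],-1)@np.linalg.inv(d['camera_matrix']).T*Z[...,None]
    return (P-d['t'])@d['R']
E
python3 - <<'E'
from h import *
s=arm.sense();print(s['tcp_pos'],s['tcp_rot'],s['ft_force'])
for c in('top','scene'):
    d=cam(c,c+'1.png'); print(c,-d['R'].T@d['t'])
    for n in('guide','cheese','stop','shaker','spice_jar','tumbler','tub'):
        print(n,[(np.round(r['centre']).tolist(),round(r['conf'],2),np.round(world(d,r['centre']),3).tolist()) for r in arm.recognise(n,c)])
    for n in('stop_push','stop_face','stop_line','notch_mark','guide','cheese'):
        print(' tip',n,[(np.round(r['centre']).tolist(),round(r['conf'],2)) for r in arm.tip_of(n,c)])
E
```

```text
[ 0.20273118 -0.48384277  0.23069538] [-90.04070064  89.92103498 112.69262889] [0.83382589 0.46730831 0.21819372]
top [ 0.31922602 -0.10789987  1.12939297]
guide [([232.0, 235.0], 0.67, [0.472, -0.028, 0.019]), ([155.0, 201.0], 0.3, [0.529, 0.119, 0.107])]
cheese [([348.0, 334.0], 0.97, [0.265, -0.263, 0.07]), ([353.0, 117.0], 0.79, [0.719, -0.29, 0.067]), ([323.0, 217.0], 0.69, [0.5, -0.22, 0.07])]
stop []
shaker [([174.0, 276.0], 0.77, [0.38, 0.078, 0.105])]
spice_jar [([257.0, 93.0], 0.88, [0.75, -0.085, 0.123])]
tumbler [([171.0, 84.0], 0.83, [0.81, 0.11, 0.034])]
tub [([442.0, 232.0], 0.76, [0.475, -0.485, 0.009]), ([172.0, 279.0], 0.17, [0.373, 0.08, 0.105])]
 tip stop_push [([146.0, 201.0], 0.95)]
 tip stop_face [([169.0, 235.0], 0.92), ([237.0, 232.0], 0.72), ([432.0, 238.0], 0.33)]
 tip stop_line [([157.0, 188.0], 0.56)]
 tip notch_mark [([240.0, 180.0], 0.97)]
 tip guide [([239.0, 232.0], 0.72)]
 tip cheese [([345.0, 334.0], 0.96), ([350.0, 123.0], 0.82), ([323.0, 221.0], 0.62)]
scene [1.14828556 0.05457273 0.97109397]
guide [([322.0, 228.0], 0.89, [0.487, -0.007, 0.019])]
cheese [([188.0, 277.0], 0.95, [0.74, -0.274, 0.07]), ([244.0, 207.0], 0.89, [0.512, -0.213, 0.072]), ([253.0, 145.0], 0.85, [0.287, -0.259, 0.068])]
stop [([369.0, 237.0], 0.8, [0.541, 0.113, 0.106])]
shaker [([364.0, 195.0], 0.84, [0.397, 0.082, 0.083])]
spice_jar [([264.0, 317.0], 0.91, [0.805, -0.07, 0.117])]
tumbler [([351.0, 333.0], 0.75, [0.757, 0.116, 0.033])]
tub [([165.0, 175.0], 0.8, [0.431, -0.478, 0.028]), ([366.0, 194.0], 0.63, [0.397, 0.085, 0.089]), ([371.0, 239.0], 0.3, [0.547, 0.119, 0.107])]
 tip stop_push [([383.0, 238.0], 0.56), ([363.0, 206.0], 0.31)]
 tip stop_face [([362.0, 226.0], 0.8)]
 tip stop_line [([364.0, 261.0], 0.66), ([244.0, 215.0], 0.34)]
 tip notch_mark [([301.0, 247.0], 0.81)]
 tip guide []
 tip cheese [([191.0, 283.0], 0.78), ([246.0, 216.0], 0.65), ([256.0, 150.0], 0.58)]
```

View pics/top1.png

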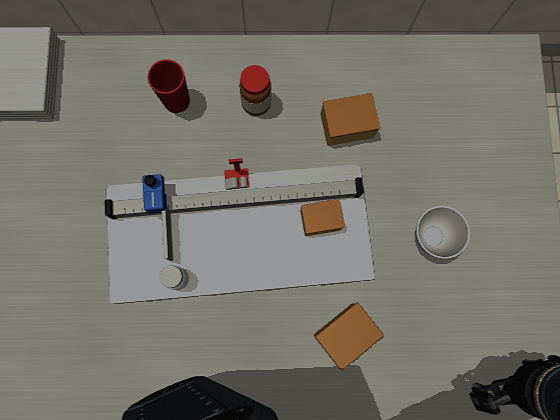

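View pics/scene1.png

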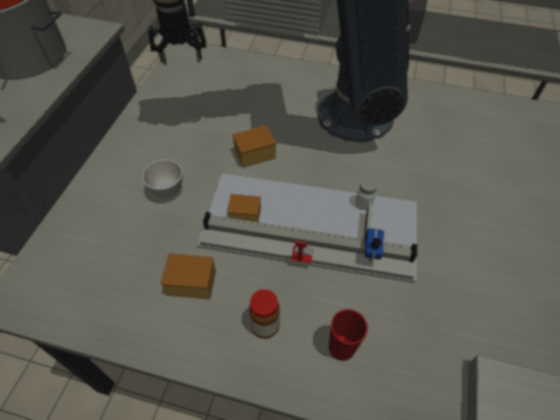

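The top view shows the blue stop at about (153,193), the red flag/notch at (237,178), and the cheese on the board at (323,217). That is the smallest block; the other two look-alikes lie off the board at (350,118) and (349,335). The shaker at (173,277) stands on the board. The scene view agrees.

```bash
cat >> h.py <<'E'
def rect(P,m):
    (c,sz,a)=cv2.minAreaRect(P[m][:,:2].astype(np.float32)*1000); return np.round(c,1),np.round(sz,1),round(a,2),int(m.sum())
E
python3 - <<'E'
from h import *
from scipy.spatial.transform import Rotation as Ro
s=arm.sense();print(Ro.from_euler('xyz',s['tcp_rot'],degrees=True).as_matrix().round(3),s['width'])
for c in('top','scene'):
    d=cam(c);P=cloud(d);C=d['color'].astype(int);hsv=cv2.cvtColor(d['color'],cv2.COLOR_RGB2HSV)
    X,Y,Z=P[...,0],P[...,1],P[...,2]
    reg=(X>.3)&(X<.66)&(Y>-.35)&(Y<.3)&(d['z_map']>0)
    sat=hsv[...,1]
    b=reg&(abs(Z-.02)<.006)
    def big(m):
        n,l,st,_=cv2.connectedComponentsWithStats(cv2.morphologyEx(m.astype(np.uint8),cv2.MORPH_OPEN,np.ones((2,2))));
        return l==1+np.argmax(st[1:,4])
    print(c,'board',rect(P,big(b)))
    r=reg&(abs(Z-.06)<.006)&(X>.45)&(sat<90)
    m=big(r)|False
    for y in (-.25,-.2,-.1,-.02,.06):
        q=r&(abs(Y-y)<.01); print(' rail y',y,np.percentile(X[q],[2,50,98]).round(4),np.median(Z[q]).round(4),q.sum())
    q=r&(Y<.07); p=np.polyfit(Y[q],X[q],1); print(' rail fit X=',p,np.degrees(np.arctan(p[0])))
    blue=(hsv[...,0]>100)&(hsv[...,0]<130)&(sat>120)&reg
    bt=blue&(abs(Z-.105)<.006); print(' blue top',rect(P,bt),'z',np.median(Z[bt]))
    red=((hsv[...,0]<6)|(hsv[...,0]>174))&(sat>150)&reg&(X<.66)
    for lo,hi in((.03,.07),(.10,.13)):
        rt=red&(Z>lo)&(Z<hi); print(' red',lo,rect(P,rt) if rt.sum()>4 else rt.sum())
    ch=(hsv[...,0]>6)&(hsv[...,0]<28)&(sat>110)&reg&(abs(Z-.07)<.006)&(X<.6)
    print(' cheese top',rect(P,big(ch)),np.median(Z[ch]))
    pl=reg&(abs(Z-.085)<.006)&(sat<90)&(X<.53)&(Y>.03); print(' plate/shk',rect(P,pl) if pl.sum()>4 else 0)
    kb=reg&(Z>.12)&(Z<.14)&(Y>.05); print(' knob',rect(P,kb) if kb.sum()>4 else 0)
    sh=reg&(X<.43)&(Z>.08)&(Z<.12);print(' shaker',rect(P,sh) if sh.sum()>4 else 0)
E
```

```text
[[-0.     0.386 -0.922]
 [ 0.    -0.922 -0.386]
 [-1.    -0.     0.   ]] 0.08547353398146992
top board (array([424. , -49.8]), array([219.6, 567.9]), 5.48, 19717)
 rail y -0.25 [0.548  0.5618 0.5774] 0.0607 133
 rail y -0.2 [0.544  0.5577 0.5728] 0.0605 141
 rail y -0.1 [0.5357 0.5502 0.5648] 0.0604 128
 rail y -0.02 [0.5293 0.5436 0.5582] 0.0608 141
 rail y 0.06 [0.5221 0.5374 0.5522] 0.0605 143
 rail fit X= [-0.08283579  0.54183937] -4.7353301970197785
 blue top (array([547.2, 124.4]), array([71.2, 40.8]), 5.01, 547) z 0.10558779798875843
 red 0.03 (array([ 582.8, -154.8]), array([284.6,  45.8]), 86.1, 223)
 red 0.1 (array([585.9,  37. ]), array([  8.8, 186.5]), 15.89, 58)
 cheese top (array([ 444.7, -165.9]), array([ 89.6, 261.6]), 46.28, 1103) 0.07086762586875617
 plate/shk (array([440.9,  88. ]), array([166.7,  35.2]), 8.61, 248)
 knob (array([565.8, 126.4]), array([19.4, 20.3]), 9.93, 104)
 shaker (array([392.9,  82.9]), array([42.9, 69.8]), 87.13, 457)
scene board (array([756.8, -83.4]), array([802.8, 418.7]), 4.65, 5663)
 rail y -0.25 [0.5484 0.5649 0.5777] 0.0603 87
 rail y -0.2 [0.5443 0.56   0.5734] 0.0608 88
 rail y -0.1 [0.5356 0.5508 0.5649] 0.0607 85
 rail y -0.02 [0.5286 0.5462 0.5581] 0.06 92
 rail y 0.06 [0.5217 0.5379 0.552 ] 0.0603 90
 rail fit X= [-0.08399357  0.54251192] -4.801207296355291
 blue top (array([548.5, 126.2]), array([68.9, 37.2]), 6.34, 281) z 0.10504929858771342
 red 0.03 (array([600. , -35.7]), array([21.6, 49.8]), 4.83, 136)
 red 0.1 (array([607.7, -39.5]), array([ 6.7, 21.7]), 3.4, 47)
 cheese top (array([ 817.9, -103.6]), array([728.1,  81.8]), 19.17, 556) 0.07090719720382282
 plate/shk (array([434.7, 103. ]), array([134.9,  37.7]), 17.72, 136)
 knob (array([566.7, 129.4]), array([19.1, 20.6]), 11.88, 80)
 shaker (array([394.2,  90.1]), array([75.9, 41. ]), 12.9, 275)
```

```bash
cat >> h.py <<'E'
psi=np.arctan(.0834); gx=np.array([np.cos(psi),np.sin(psi)]); gy=np.array([-np.sin(psi),np.cos(psi)])
O=np.array([.5422,0])-gx*.070   # guide x true, guide y offset arbitrary
def G(p): q=np.asarray(p)[...,:2]-O; return np.stack([q@gx,q@gy],-1)
def W(x,y): return O+gx*x+gy*y
def box(P,m,n=''):
    g=G(P[m]);print(' ',n,m.sum(),'gx',np.percentile(g[:,0],[1,50,99]).round(4),'gy',np.percentile(g[:,1],[1,50,99]).round(4))
E
cat > m.py <<'E'
from h import *
import sys
for c in('top','scene'):
    d=cam(c);P=cloud(d);hsv=cv2.cvtColor(d['color'],cv2.COLOR_RGB2HSV);H,S,V=[hsv[...,i] for i in range(3)]
    g=G(P);Z=P[...,2];ok=(d['z_map']>0)&(abs(g[...,1])<.4)&(g[...,0]>-.13)&(g[...,0]<.2)
    print(c)
    ch=(H>6)&(H<28)&(S>110)&ok&(abs(Z-.07)<.006)&(g[...,0]<.055)&(g[...,1]<-.05)
    n,l,st,_=cv2.connectedComponentsWithStats(ch.astype(np.uint8)); ch=l==1+np.argmax(st[1:,4])
    box(P,ch,'cheese'); q=cv2.minAreaRect((G(P[ch])*1000).astype(np.float32)); print('  rect(guide mm)',np.round(q[0],1),np.round(q[1],1),round(q[2],1))
    box(P,(H>100)&(H<130)&(S>120)&ok&(abs(Z-.105)<.006),'blue top')
    box(P,ok&(Z>.12)&(Z<.14)&(V<60),'knob')
    red=((H<6)|(H>174))&(S>150)&ok&(abs(g[...,1]+.04)<.06)
    box(P,red&(Z<.1),'red low'); 
    if (red&(Z>.1)).sum()>3: box(P,red&(Z>.1),'red flag top')
    box(P,ok&(abs(Z-.035)<.006)&(g[...,0]>.09)&(S<90),'ledge')
    box(P,ok&(abs(Z-.02)<.005)&(g[...,0]<-.05)&(S<90),'board')
    for k in range(1):
      for n,z in(('notch_mark',.048),('stop_line',.048),('stop_face',.045),('stop_push',.083)):
        print('  tip',n,[(round(r['conf'],2),G(world(d,r['centre'],z)).round(4).tolist()) for r in arm.tip_of(n,c)[:2]])
E
python3 m.py; python3 - <<'E'
from h import *
d=cam('top'); i=d['color'][150:300,90:390,::-1]
cv2.imwrite('pics/crop.png',cv2.resize(i,(800,400),interpolation=cv2.INTER_CUBIC))
E
```

```text
top
  cheese 1121 gx [-0.0188  0.0115  0.0426] gy [-0.2542 -0.2143 -0.175 ]
  rect(guide mm) [  12.3 -214.6] [61.3 80.2] 4.1
  blue top 547 gx [0.0503 0.0797 0.1199] gy [0.1041 0.1199 0.1429]
  knob 104 gx [0.0945 0.1033 0.114 ] gy [0.1139 0.1225 0.1327]
  red low 239 gx [0.0947 0.1267 0.1357] gy [-0.067  -0.0457 -0.0186]
  red flag top 58 gx [0.1295 0.1311 0.1357] gy [-0.0583 -0.0462 -0.0341]
  ledge 3227 gx [0.0911 0.1079 0.1253] gy [-0.3018 -0.08    0.2271]
  board 8604 gx [-0.124  -0.0883 -0.0507] gy [-0.3107 -0.0504  0.2365]
  tip notch_mark [(0.59, [0.109, -0.0517])]
  tip stop_line [(0.76, [0.1079, 0.1305]), (0.35, [0.1034, -0.0479])]
  tip stop_face [(0.98, [0.0119, 0.1009])]
  tip stop_push [(0.62, [0.0724, 0.1487])]
scene
  cheese 561 gx [-0.016   0.015   0.0431] gy [-0.2493 -0.2102 -0.1714]
  rect(guide mm) [  12.5 -210.9] [60.7 78.9] 4.6
  blue top 286 gx [0.0532 0.0916 0.1209] gy [0.1072 0.1209 0.1447]
  knob 61 gx [0.0971 0.1082 0.1145] gy [0.1175 0.1254 0.1346]
  red low 151 gx [0.1145 0.1301 0.1352] gy [-0.0636 -0.0423 -0.0181]
  red flag top 47 gx [0.1286 0.133  0.1352] gy [-0.0554 -0.0451 -0.033 ]
  ledge 2440 gx [0.0903 0.1088 0.1246] gy [-0.2987 -0.0041  0.232 ]
  board 3790 gx [-0.125  -0.0862 -0.0509] gy [-0.3075 -0.0388  0.2405]
  tip notch_mark [(0.73, [0.1024, -0.0444]), (0.37, [0.1048, 0.1217])]
  tip stop_line [(0.86, [0.1088, 0.113])]
  tip stop_face [(0.9, [0.0021, 0.1028])]
  tip stop_push [(0.95, [0.0695, 0.148])]
```

View pics/crop.png

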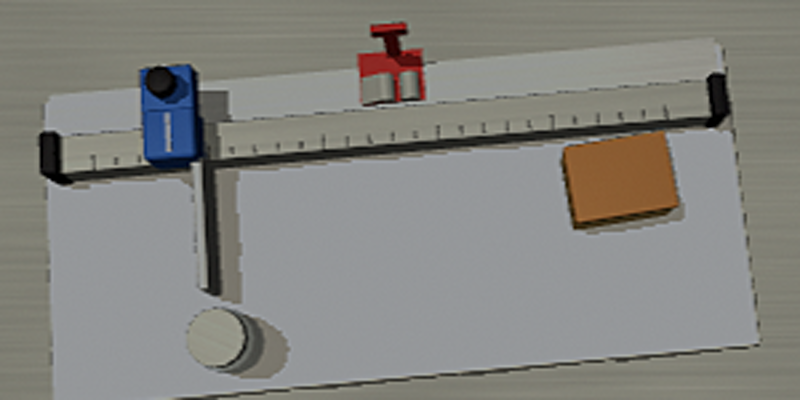

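Guide yaw is about 4.8°. The stop line has to travel about 170 mm, and the cheese is turned about 4° from the rail. I'll move over to the +y side of the stop.

Request:
arm_command --travel '[[2.03,4.09,0],[2.03,4.09,0],[2.03,4.09,0],[2.03,4.09,0],[2.03,4.09,0],[2.03,4.09,0],[2.03,4.09,0],[2.03,4.09,0],[2.03,4.09,0],[2.03,4.09,0],[2.03,4.09,0],[2.03,4.09,0]]' --dr '[[0,0,0.0787],[0,0,0.0787],[0,0,0.0787],[0,0,0.0787],[0,0,0.0787],[0,0,0.0787],[0,0,0.0787],[0,0,0.0787],[0,0,0.0787],[0,0,0.0787],[0,0,0.0787],[0,0,0.0787]]' --hand '[1,1,1,1,1,1,1,1,1,1,1,1]'

```text
t: 3.25
tcp_pos: [0.447, 0.0086, 0.2315]
tcp_rot: [97.1, 90.0, -5.8]
ft_force: [-0.0, -1.3, 0.1]
width: -0.0002
```

Request:
arm_command --travel '[[2.03,4.09,0],[2.03,4.09,0],[2.03,4.09,0],[2.03,4.09,0],[0,0,0],[0,0,0]]' --dr '[[0,0,0.0787],[0,0,0.0787],[0,0,0.0787],[0,0,0.0787],[0,0,0],[0,0,0]]' --hand '[1,1,1,1,1,1]'

```text
t: 3.85
tcp_pos: [0.5276, 0.1712, 0.2306]
tcp_rot: [-72.3, 89.9, -157.3]
ft_force: [-0.1, -0.0, 0.1]
width: 0.0002
```

```bash
cat > s.py <<'E'
from h import *
from scipy.spatial.transform import Rotation as Ro
s=arm.sense(); R=Ro.from_euler('xyz',s['tcp_rot'],degrees=True).as_matrix()
print('t',round(s['t'],2),'G',G(s['tcp_pos']).round(4),'z',s['tcp_pos'][2].round(4),'jaw yaw rel guide',(np.degrees(np.arctan2(R[1,1],R[0,1])-psi)).round(2),'x',R[:,0].round(3),'F guide',[round(float(s['ft_force'][:2]@a),2) for a in(gx,gy)],s['ft_force'][2].round(2),'w',round(s['width'],4),'q',np.round(s['qpos'],1))
E
python3 s.py
```

```text
t 3.85 G [0.0697 0.1718] z 0.2306 jaw yaw rel guide 0.21 x [-0.001 -0.001 -1.   ] F guide [-0.06, 0.0] 0.08 w 0.0002 q [ 18.   16.7   3.3  76.7  -0.  103. ]
```

Request:
arm_command --travel '[[0,0,-3],[0,0,-3],[0,0,-3],[0,0,-3],[0,0,-2],[0,0,-0.9],[0.08,-1.0,0],[0,0,0]]' --dr '[[0,0,0],[0,0,0],[0,0,0],[0,0,0],[0,0,0],[0,0,0],[0,0,0],[0,0,0]]' --hand '[1,1,1,1,1,1,1,1]'

```text
t: 4.65
tcp_pos: [0.5289, 0.1588, 0.0833]
tcp_rot: [74.6, 90.0, -10.6]
ft_force: [0.4, -0.2, 0.2]
width: 0.0006
```

```bash
python3 s.py
```

```text
t 4.65 G [0.0699 0.1594] z 0.0833 jaw yaw rel guide 0.03 x [ 0.001 -0.    -1.   ] F guide [0.39, -0.25] 0.21 w 0.0006 q [ 16.7  21.4 -12.4  56.2  -0.  101.9]
```

Request:
arm_command --travel '[[0.02,-0.2,0],[0.03,-0.4,0],[0.07,-0.8,0],[0.08,-1.0,0],[0.08,-1.0,0],[0.08,-1.0,0],[0.09,-1.0,0],[0.08,-1.0,0],[0.08,-1.0,0],[0.07,-0.8,0],[0.05,-0.6,0],[0.02,-0.3,0]]' --dr '[[0,0,0],[0,0,0],[0,0,0],[0,0,0],[0,0,0],[0,0,0],[0,0,0],[0,0,0],[0,0,0],[0,0,0],[0,0,0],[0,0,0]]' --hand '[1,1,1,1,1,1,1,1,1,1,1,1]'

```text
t: 5.85
tcp_pos: [0.5359, 0.0685, 0.0822]
tcp_rot: [-67.8, 90.0, -153.0]
ft_force: [0.6, 1.9, 0.2]
width: 0.0002
```

```bash
python3 s.py; python3 m.py | grep -E "top|scene|knob|red|stop_push|face"
```

```text
t 5.85 G [0.0694 0.0688] z 0.0822 jaw yaw rel guide 0.08 x [-0. -0. -1.] F guide [0.71, 1.83] 0.17 w 0.0002 q [  7.3  20.4 -14.1  55.5  -0.   92.4]
top
  blue top 439 gx [0.0503 0.0742 0.1201] gy [0.0165 0.0291 0.0546]
  knob 106 gx [0.0362 0.1012 0.1149] gy [0.0263 0.0361 0.0626]
  red low 240 gx [0.095  0.1272 0.1355] gy [-0.067  -0.0455 -0.0185]
  red flag top 89 gx [0.0867 0.1306 0.1356] gy [-0.0581 -0.04    0.0198]
  tip stop_line [(0.64, [0.1057, 0.0375])]
  tip stop_face [(0.56, [0.0008, 0.0207])]
  tip stop_push [(0.9, [0.0749, 0.0568])]
scene
  blue top 248 gx [0.0559 0.0931 0.1206] gy [0.0195 0.0347 0.0567]
  knob 91 gx [0.0776 0.1047 0.1145] gy [0.0289 0.0406 0.0678]
  red low 152 gx [0.1137 0.1302 0.135 ] gy [-0.0636 -0.0423 -0.0177]
  red flag top 49 gx [0.1284 0.1333 0.1362] gy [-0.0555 -0.045  -0.033 ]
  tip stop_line [(0.69, [0.1114, 0.0339])]
  tip stop_face [(0.69, [0.0016, 0.0185])]
  tip stop_push [(0.91, [0.0674, 0.0656])]
```

Request:
arm_command --travel '[[0.05,-0.6,0],[0.08,-1.0,0],[0.08,-1.0,0],[0.08,-1.0,0],[0.07,-0.8,0],[0.04,-0.5,0],[0.02,-0.2,0],[0,0,0]]' --dr '[[0,0,0],[0,0,0],[0,0,0],[0,0,0],[0,0,0],[0,0,0],[0,0,0],[0,0,0]]' --hand '[1,1,1,1,1,1,1,1]'

```text
t: 7.15
tcp_pos: [0.5401, 0.0176, 0.0823]
tcp_rot: [-27.9, 90.0, -113.1]
ft_force: [0.1, -0.1, 1.0]
width: 0.0001
```

```bash
python3 s.py
```

```text
t 7.15 G [0.0694 0.0178] z 0.0823 jaw yaw rel guide 0.07 x [-0.    -0.001 -1.   ] F guide [0.05, -0.13] 0.96 w 0.0001 q [  1.9  20.4 -14.   55.5  -0.   87. ]
```

Request:
arm_command --travel '[[0.02,-0.2,0],[0.02,-0.2,0],[0.02,-0.2,0],[0,0,0]]' --dr '[[0,0,0],[0,0,0],[0,0,0],[0,0,0]]' --hand '[1,1,1,1]'

```text
t: 7.55
tcp_pos: [0.5407, 0.0121, 0.0823]
tcp_rot: [-50.5, 90.0, -135.7]
ft_force: [0.0, 0.2, 0.1]
width: -0.0001
```

```bash
python3 s.py
```

```text
t 7.55 G [0.0695 0.0122] z 0.0823 jaw yaw rel guide 0.12 x [-0. -0. -1.] F guide [0.03, 0.15] 0.07 w -0.0001 q [  1.3  20.5 -14.   55.6  -0.   86.4]
```

Request:
arm_command --travel '[[0.02,-0.2,0],[0.02,-0.2,0],[0,0,0]]' --dr '[[0,0,0],[0,0,0],[0,0,0]]' --hand '[1,1,1]'

```text
t: 7.85
tcp_pos: [0.5411, 0.008, 0.0822]
tcp_rot: [-55.3, 90.0, -140.5]
ft_force: [0.2, 0.4, 0.5]
width: -0.0
```

Request:
arm_command --travel '[[0.02,-0.2,0],[0.01,-0.2,0],[0,0,0]]' --dr '[[0,0,0],[0,0,0],[0,0,0]]' --hand '[1,1,1]'

```text
t: 8.15
tcp_pos: [0.5414, 0.0056, 0.0823]
tcp_rot: [-179.4, 89.8, 95.5]
ft_force: [-1.4, 10.5, 1.7]
width: -0.0
```

```bash
python3 s.py; python3 m.py | grep -E "top|scene|knob|red"
```

```text
t 8.15 G [0.0696 0.0057] z 0.0823 jaw yaw rel guide 0.17 x [-0.     0.003 -1.   ] F guide [-0.52, 10.58] 1.7 w -0.0 q [  0.5  20.5 -13.9  55.6   0.2  85.6]
top
  blue top 363 gx [0.0505 0.0723 0.121 ] gy [-0.0461 -0.0357 -0.0082]
  knob 41 gx [0.0952 0.103  0.1298] gy [-0.0553 -0.0322 -0.0286]
  red low 140 gx [0.0872 0.1257 0.135 ] gy [-0.0671 -0.0518 -0.0428]
  red flag top 61 gx [0.0531 0.1309 0.1355] gy [-0.0583 -0.046  -0.0335]
  tip stop_line [(0.72, [0.1067, -0.0233])]
  tip stop_face [(0.62, [0.0013, -0.0498])]
  tip stop_push [(0.98, [0.068, -0.0041])]
scene
  blue top 224 gx [0.054  0.0934 0.1211] gy [-0.0425 -0.0198 -0.0067]
  knob 95 gx [0.0777 0.1052 0.1147] gy [-0.0342 -0.0219  0.0161]
  red low 154 gx [0.115  0.1304 0.1348] gy [-0.0632 -0.0422 -0.0173]
  red flag top 45 gx [0.1297 0.134  0.1357] gy [-0.0566 -0.0456 -0.0336]
  tip stop_line [(0.77, [0.1028, -0.031])]
  tip stop_face [(0.67, [0.0034, -0.0566]), (0.35, [-0.0112, -0.4293])]
  tip stop_push [(0.89, [0.0673, -0.0047])]
```

Request:
arm_command --travel '[[0.01,-0.15,0],[0.01,-0.15,0],[0.01,-0.15,0],[0,0,0]]' --dr '[[0,0,0],[0,0,0],[0,0,0],[0,0,0]]' --hand '[1,1,1,1]'

```text
t: 9.05
tcp_pos: [0.5418, 0.0004, 0.0823]
tcp_rot: [178.9, 89.9, 93.9]
ft_force: [-1.1, 4.9, 0.9]
width: -0.0
```

Request:
arm_command --travel '[[0.01,-0.15,0],[0.01,-0.15,0],[0,0,0]]' --dr '[[0,0,0],[0,0,0],[0,0,0]]' --hand '[1,1,1]'

```text
t: 9.35
tcp_pos: [0.5421, -0.0033, 0.0823]
tcp_rot: [93.5, 90.0, 8.4]
ft_force: [-0.1, 2.8, -0.7]
width: 0.0
```

```bash
python3 s.py
```

```text
t 9.35 G [ 0.0697 -0.0033] z 0.0823 jaw yaw rel guide 0.11 x [ 0.  0. -1.] F guide [0.09, 2.85] -0.65 w 0.0 q [ -0.4  20.6 -13.8  55.6   0.   84.8]
```

Force is easing, so the pin is near the hump top. I'll continue in 1 mm steps.

Request:
arm_command --travel '[[0.01,-0.1,0],[0,0,0]]' --dr '[[0,0,0],[0,0,0]]' --hand '[1,1]'

```text
t: 9.55
tcp_pos: [0.5422, -0.0046, 0.0823]
tcp_rot: [5.4, 90.0, -79.8]
ft_force: [-0.0, 1.8, 0.2]
width: 0.0003
```

```bash
python3 s.py;  python3 m.py | grep -E "top|scene|knob|push"
```

```text
t 9.55 G [ 0.0696 -0.0046] z 0.0823 jaw yaw rel guide 0.1 x [ 0. -0. -1.] F guide [0.11, 1.76] 0.24 w 0.0003 q [ -0.5  20.6 -13.8  55.6  -0.   84.7]
top
  blue top 346 gx [0.0505 0.0725 0.12  ] gy [-0.0561 -0.0462 -0.0214]
  knob 40 gx [0.0949 0.1032 0.1139] gy [-0.0469 -0.0423 -0.0391]
  red flag top 58 gx [0.0667 0.1311 0.1356] gy [-0.0583 -0.0469  0.0025]
  tip stop_line [(0.75, [0.1103, -0.0296])]
  tip stop_face [(0.75, [0.004, -0.0549])]
  tip stop_push [(0.58, [0.0623, -0.0136]), (0.42, [-0.012, -0.0404])]
scene
  blue top 221 gx [0.0557 0.0953 0.1207] gy [-0.0528 -0.0296 -0.0164]
  knob 97 gx [0.0773 0.1076 0.1148] gy [-0.044  -0.0331  0.0046]
  red flag top 45 gx [0.1304 0.1334 0.135 ] gy [-0.0568 -0.0455 -0.0336]
  tip stop_line [(0.62, [0.1109, -0.0393]), (0.29, [0.0072, -0.0612])]
  tip stop_face [(0.93, [0.0024, -0.0616])]
  tip stop_push [(0.6, [0.0636, -0.0189]), (0.31, [0.1105, -0.0418])]
```

Request:
arm_command --travel '[[0.01,-0.1,0],[0,0,0]]' --dr '[[0,0,0],[0,0,0]]' --hand '[1,1]'

```text
t: 10.25
tcp_pos: [0.5422, -0.0053, 0.0823]
tcp_rot: [-145.3, 90.0, 129.6]
ft_force: [-0.6, -0.0, -0.2]
width: -0.0002
```

```bash
python3 s.py;  python3 m.py | grep -E "top|scene|knob|push"
```

```text
t 10.25 G [ 0.0695 -0.0053] z 0.0823 jaw yaw rel guide 0.12 x [-0.  0. -1.] F guide [-0.58, 0.04] -0.25 w -0.0002 q [ -0.6  20.6 -13.8  55.6   0.   84.6]
top
  blue top 339 gx [0.0502 0.0725 0.1191] gy [-0.057  -0.047  -0.0233]
  knob 37 gx [0.0953 0.102  0.1235] gy [-0.0471 -0.0432 -0.04  ]
  red flag top 63 gx [0.0528 0.1305 0.1358] gy [-0.0627 -0.0477  0.0012]
  tip stop_line [(0.7, [0.114, -0.0303])]
  tip stop_face [(0.98, [0.0061, -0.0605])]
  tip stop_push [(0.95, [0.0737, -0.0105])]
scene
  blue top 220 gx [0.055  0.0965 0.12  ] gy [-0.0533 -0.0306 -0.0172]
  knob 91 gx [0.0779 0.1065 0.1138] gy [-0.0439 -0.0331  0.0025]
  red flag top 46 gx [0.1306 0.1339 0.1355] gy [-0.0568 -0.0442 -0.0325]
  tip stop_line [(0.7, [0.1047, -0.0453])]
  tip stop_face [(0.56, [0.0087, -0.0635])]
  tip stop_push [(0.64, [0.0654, -0.0156])]
```

Request:
arm_command --travel '[[0.01,-0.1,0],[0,0,0]]' --dr '[[0,0,0],[0,0,0]]' --hand '[1,1]'

```text
t: 10.95
tcp_pos: [0.5423, -0.0064, 0.0823]
tcp_rot: [-10.1, 90.0, -95.2]
ft_force: [0.4, 0.2, -0.3]
width: -0.0
```

```bash
python3 s.py;  python3 m.py | grep -E "top|scene|knob|push"
```

```text
t 10.95 G [ 0.0696 -0.0064] z 0.0823 jaw yaw rel guide 0.11 x [-0. -0. -1.] F guide [0.44, 0.17] -0.29 w -0.0 q [ -0.7  20.6 -13.8  55.6  -0.   84.4]
top
  blue top 346 gx [0.0504 0.0732 0.1193] gy [-0.0589 -0.0488 -0.0251]
  knob 42 gx [0.0944 0.1023 0.1145] gy [-0.0498 -0.045  -0.041 ]
  red flag top 60 gx [0.05   0.1308 0.1351] gy [-0.0601 -0.0482  0.0181]
  tip stop_line [(0.58, [0.1072, -0.0353])]
  tip stop_face [(0.73, [0.0061, -0.0576])]
  tip stop_push [(0.78, [0.0732, -0.0191])]
scene
  blue top 207 gx [0.0549 0.0907 0.119 ] gy [-0.0625 -0.0408 -0.0262]
  knob 84 gx [0.078  0.1054 0.1151] gy [-0.0535 -0.0425  0.0027]
  red flag top 46 gx [0.1312 0.1339 0.1365] gy [-0.0565 -0.0451 -0.0325]
  tip stop_line [(0.82, [0.1217, -0.0514]), (0.22, [0.0058, -0.0593])]
  tip stop_face [(0.59, [0.0143, -0.0703])]
  tip stop_push [(0.7, [0.0668, -0.0274])]
```

Between the two pictures the stop moved 9 mm by itself: it snapped. I'll retreat in +y and then lift.

Request:
arm_command --travel '[[-0.1,1.2,0],[-0.2,2.4,0],[0,0,3],[0,0,4],[0,0,4],[0,0,3]]' --dr '[[0,0,0],[0,0,0],[0,0,0],[0,0,0],[0,0,0],[0,0,0]]' --hand '[1,1,1,1,1,1]'

```text
t: 12.05
tcp_pos: [0.5395, 0.0307, 0.2248]
tcp_rot: [94.8, 89.9, 9.7]
ft_force: [0.3, -0.2, -0.2]
width: -0.0001
```

```bash
python3 s.py;  python3 m.py; python3 - <<'E'
from h import *
d=cam('scene'); i=d['color'][150:300,190:430,::-1]
cv2.imwrite('pics/crop2.png',cv2.resize(i,(800,500),interpolation=cv2.INTER_CUBIC))
E
```

```text
t 12.05 G [0.0698 0.0308] z 0.2248 jaw yaw rel guide 0.14 x [ 0.002  0.    -1.   ] F guide [0.3, -0.26] -0.24 w -0.0001 q [ 3.2 15.2  0.4 75.1  0.  88.3]
top
  cheese 1114 gx [-0.0192  0.0115  0.0424] gy [-0.2537 -0.2141 -0.1749]
  rect(guide mm) [  12.1 -214.3] [60.8 79.9] 4.2
  blue top 521 gx [0.0504 0.0809 0.1209] gy [-0.0658 -0.0486 -0.0279]
  knob 95 gx [0.0945 0.1033 0.1151] gy [-0.0568 -0.0473 -0.0372]
  red low 49 gx [0.092  0.1284 0.1354] gy [-0.0677 -0.046  -0.0183]
  red flag top 64 gx [0.0873 0.1309 0.1356] gy [-0.067  -0.0463 -0.0313]
  ledge 2162 gx [0.091  0.1081 0.1255] gy [-0.3036 -0.1536  0.0411]
  board 6073 gx [-0.1238 -0.0876 -0.0508] gy [-0.3124 -0.1268  0.054 ]
  tip notch_mark [(0.73, [0.1048, -0.0471]), (0.5, [0.0052, -0.0652])]
  tip stop_line []
  tip stop_face []
  tip stop_push [(0.92, [0.0712, -0.0292]), (0.68, [0.0948, -0.0471])]
scene
  cheese 558 gx [-0.0167  0.0152  0.0429] gy [-0.2491 -0.2102 -0.1716]
  rect(guide mm) [  12.5 -210.6] [59.1 79. ] 5.2
  blue top 219 gx [0.0546 0.0906 0.1197] gy [-0.0628 -0.0408 -0.0258]
  knob 68 gx [0.0948 0.1069 0.1145] gy [-0.0536 -0.0445 -0.0356]
  red low 156 gx [0.1153 0.1308 0.1346] gy [-0.0635 -0.0425 -0.0177]
  red flag top 42 gx [0.131  0.1338 0.1359] gy [-0.055  -0.0443 -0.0336]
  ledge 2479 gx [0.0903 0.1083 0.1244] gy [-0.2983 -0.0025  0.2316]
  board 3654 gx [-0.125  -0.0852 -0.0506] gy [-0.3078 -0.0393  0.2408]
  tip notch_mark [(0.62, [0.0988, -0.0379])]
  tip stop_line [(0.75, [0.1124, -0.0504])]
  tip stop_face [(0.55, [0.0056, -0.0747])]
  tip stop_push [(0.56, [0.0696, -0.023])]
```

View pics/crop2.png

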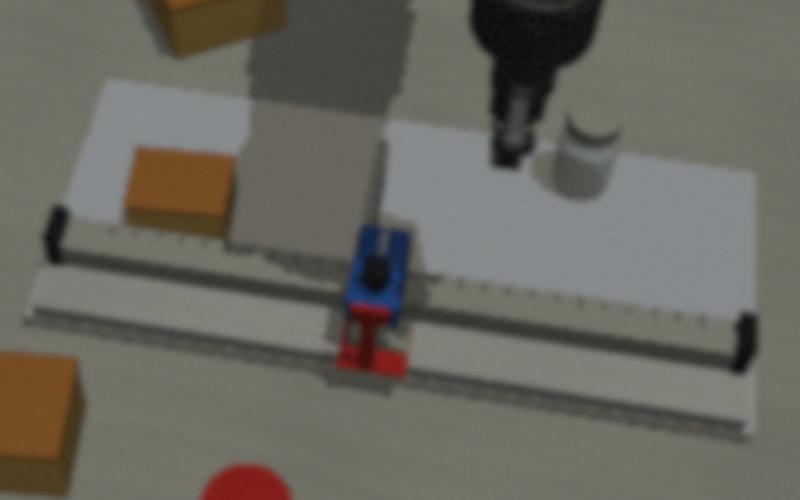

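Seated: the knob and flag share the same y to within 1 mm in both views, and the crop shows the knob in line with the flag at (370,290). Next I'll go behind the cheese with the fingers part open for a wide, squaring contact.

Request:
arm_command --travel '[[-0.4,-3.95,0],[-0.4,-3.95,0],[-0.4,-3.95,0],[-0.4,-3.95,0],[-0.4,-3.95,0],[-0.4,-3.95,0],[-0.4,-3.95,0],[-0.4,-3.95,0],[0,0,-3],[0,0,-4],[0,0,0],[0,0,0]]' --dr '[[0,0,0],[0,0,0],[0,0,0],[0,0,0],[0,0,0],[0,0,0],[0,0,0],[0,0,0],[0,0,0],[0,0,0],[0,0,0],[0,0,0]]' --hand '[0.65,0.65,0.65,0.65,0.65,0.65,0.65,0.65,0.65,0.65,0.65,0.65]'

```text
t: 13.8
tcp_pos: [0.5069, -0.286, 0.1524]
tcp_rot: [-122.9, 89.9, 152.0]
ft_force: [1.5, -0.2, -0.1]
width: 0.0299
```

```bash
python3 s.py
```

```text
t 13.8 G [ 0.011  -0.2821] z 0.1524 jaw yaw rel guide 0.11 x [-0.002  0.001 -1.   ] F guide [1.46, -0.37] -0.09 w 0.0299 q [-29.4  21.3  -1.5  67.3  -0.   55.7]
```

Request:
arm_command --travel '[[0,0,-3],[0,0,-3],[0,0,-3],[0,0,-2],[0,0,-0.9],[0,0,0]]' --dr '[[0,0,0],[0,0,0],[0,0,0],[0,0,0],[0,0,0],[0,0,0]]' --hand '[0.65,0.65,0.65,0.65,0.65,0.65]'

```text
t: 14.4
tcp_pos: [0.5079, -0.2863, 0.0339]
tcp_rot: [46.7, 90.0, -38.4]
ft_force: [0.4, -0.5, -0.3]
width: 0.0298
```

Request:
arm_command --travel '[[-0.05,0.6,0],[-0.05,0.6,0],[-0.02,0.3,0],[-0.02,0.3,0],[-0.02,0.3,0],[-0.03,0.3,0],[-0.02,0.3,0],[0,0,0]]' --dr '[[0,0,0],[0,0,0],[0,0,0],[0,0,0],[0,0,0],[0,0,0],[0,0,0],[0,0,0]]' --hand '[0.65,0.65,0.65,0.65,0.65,0.65,0.65,0.65]'

```text
t: 15.2
tcp_pos: [0.5053, -0.2589, 0.0333]
tcp_rot: [142.9, 90.0, 57.8]
ft_force: [-0.3, -0.7, 0.8]
width: 0.0294
```

```bash
python3 s.py; python3 m.py | grep -E "top|scene|cheese|rect|knob"
```

```text
t 15.2 G [ 0.0117 -0.2549] z 0.0333 jaw yaw rel guide 0.12 x [ 0.  0. -1.] F guide [-0.4, -0.71] 0.76 w 0.0294 q [-27.1  25.5 -14.   50.5   0.   58. ]
top
  cheese 97 gx [0.0207 0.0371 0.0442] gy [-0.1942 -0.1762 -0.1653]
  rect(guide mm) [  32.  -180.5] [29.3 25.4] 84.5
  blue top 521 gx [0.0504 0.0809 0.1212] gy [-0.0658 -0.049  -0.0279]
  knob 95 gx [0.094  0.1038 0.1144] gy [-0.0565 -0.0471 -0.0371]
  red flag top 63 gx [0.0949 0.1308 0.1355] gy [-0.0616 -0.0464 -0.0342]
  tip stop_line []
  tip stop_face [(0.66, [0.0086, -0.0685])]
  tip stop_push [(0.57, [0.0744, -0.0192])]
scene
  cheese 574 gx [-0.0128  0.0175  0.0438] gy [-0.2424 -0.2024 -0.1624]
  rect(guide mm) [  15.2 -203.8] [59.1 84.6] 0.5
  blue top 229 gx [0.0542 0.0874 0.1186] gy [-0.0628 -0.0415 -0.026 ]
  knob 162 gx [0.0243 0.0732 0.1141] gy [-0.271  -0.2397 -0.0359]
  red flag top 44 gx [0.1315 0.1335 0.1364] gy [-0.0551 -0.0443 -0.0335]
  tip stop_line [(0.89, [0.1092, -0.0537])]
  tip stop_face [(0.76, [0.0105, -0.0744])]
  tip stop_push [(0.73, [0.0629, -0.0249]), (0.54, [0.3314, -0.0853])]
```

Request:
arm_command --travel '[[-0.04,0.5,0],[-0.07,0.8,0],[-0.08,1.0,0],[-0.08,1.0,0],[-0.09,1.0,0],[-0.08,1.0,0],[-0.08,1.0,0],[-0.08,1.0,0],[-0.06,0.7,0],[-0.04,0.5,0],[-0.02,0.3,0],[0,0,0]]' --dr '[[0,0,0],[0,0,0],[0,0,0],[0,0,0],[0,0,0],[0,0,0],[0,0,0],[0,0,0],[0,0,0],[0,0,0],[0,0,0],[0,0,0]]' --hand '[0.65,0.65,0.65,0.65,0.65,0.65,0.65,0.65,0.65,0.65,0.65,0.65]'

```text
t: 16.9
tcp_pos: [0.498, -0.1708, 0.0333]
tcp_rot: [-174.7, 90.0, 100.2]
ft_force: [-0.3, 0.7, -1.3]
width: 0.0299
```

```bash
python3 s.py; python3 m.py | grep -E "top|scene|cheese|rect|knob"
```

```text
t 16.9 G [ 0.0117 -0.1666] z 0.0333 jaw yaw rel guide 0.14 x [-0.  0. -1.] F guide [-0.26, 0.68] -1.27 w 0.0299 q [-18.9  22.1 -19.9  48.    0.   66.2]
topTraceback (most recent call last):
  File "m.py", line 8, in <module>
    n,l,st,_=cv2.connectedComponentsWithStats(ch.astype(np.uint8)); ch=l==1+np.argmax(st[1:,4])
                                                                            ~~~~~~~~~^^^^^^^^^^
    return _wrapfunc(a, 'argmax', axis=axis, out=out, **kwds)
    return bound(*args, **kwds)
ValueError: attempt to get argmax of an empty sequence
```

```bash
sed -i "s/('top','scene')/(sys.argv[1:] or ('top','scene'))/" m.py; python3 m.py scene | grep -E "cheese|rect|knob|flag"
```

```text
cheese 587 gx [-0.0139  0.0179  0.0441] gy [-0.1534 -0.1133 -0.0741]
  rect(guide mm) [  15.3 -115. ] [60.9 82.9] 0.2
  knob 151 gx [0.0256 0.0741 0.1149] gy [-0.1826 -0.1521 -0.0362]
  red flag top 42 gx [0.1313 0.1338 0.136 ] gy [-0.0551 -0.0442 -0.0337]
```

Request:
arm_command --travel '[[-0.02,0.2,0],[-0.02,0.2,0],[-0.01,0.15,0],[0,0,0]]' --dr '[[0,0,0],[0,0,0],[0,0,0],[0,0,0]]' --hand '[0.65,0.65,0.65,0.65]'

```text
t: 17.6
tcp_pos: [0.4974, -0.1655, 0.0333]
tcp_rot: [-118.3, 90.0, 156.6]
ft_force: [0.0, -0.5, -0.9]
width: 0.0303
```

```bash
python3 s.py; python3 m.py scene | grep -E "cheese|rect|knob|flag"
```

```text
t 17.6 G [ 0.0116 -0.1613] z 0.0333 jaw yaw rel guide 0.13 x [-0.  0. -1.] F guide [-0.02, -0.53] -0.91 w 0.0303 q [-18.4  21.9 -20.2  47.9   0.   66.7]
  cheese 581 gx [-0.0138  0.0175  0.044 ] gy [-0.1475 -0.1084 -0.0699]
  rect(guide mm) [  14.8 -108.8] [59.8 79.9] 0.0
  knob 155 gx [0.0251 0.0741 0.1149] gy [-0.1776 -0.1468 -0.036 ]
  red flag top 43 gx [0.1315 0.1338 0.136 ] gy [-0.0552 -0.0435 -0.0336]
```

Request:
arm_command --travel '[[-0.01,0.1,0],[-0.01,0.1,0],[0,0,0]]' --dr '[[0,0,0],[0,0,0],[0,0,0]]' --hand '[0.65,0.65,0.65]'

```text
t: 18.15
tcp_pos: [0.4973, -0.1637, 0.0333]
tcp_rot: [-21.8, 90.0, -106.9]
ft_force: [-0.3, -1.1, -0.3]
width: 0.0298
```

```bash
python3 s.py
```

```text
t 18.15 G [ 0.0117 -0.1594] z 0.0333 jaw yaw rel guide 0.11 x [-0. -0. -1.] F guide [-0.37, -1.09] -0.28 w 0.0298 q [-18.2  21.9 -20.3  47.8  -0.   66.9]
```

Request:
arm_command --travel '[[-0.01,0.1,0],[0,0,0]]' --dr '[[0,0,0],[0,0,0]]' --hand '[0.65,0.65]'

```text
t: 18.35
tcp_pos: [0.4972, -0.1627, 0.0333]
tcp_rot: [-99.5, 90.0, 175.3]
ft_force: [0.6, -1.3, -0.7]
width: 0.0301
```

```bash
python3 s.py; python3 m.py scene | grep -E "cheese|rect|knob|flag|blue"
```

```text
t 18.35 G [ 0.0116 -0.1584] z 0.0333 jaw yaw rel guide 0.11 x [-0.  0. -1.] F guide [0.46, -1.33] -0.72 w 0.0301 q [-18.1  21.8 -20.4  47.8  -0.   67. ]
  cheese 573 gx [-0.0128  0.0177  0.0439] gy [-0.1451 -0.1065 -0.0685]
  rect(guide mm) [  15.3 -107. ] [59.3 79.7] 1.7
  blue top 230 gx [0.0542 0.0873 0.1194] gy [-0.0628 -0.0424 -0.026 ]
  knob 159 gx [0.0264 0.0741 0.1146] gy [-0.175  -0.1447 -0.036 ]
  red flag top 40 gx [0.1301 0.1338 0.1358] gy [-0.0552 -0.0454 -0.0336]
```

Request:
arm_command --travel '[[-0.01,0.1,0],[0,0,0]]' --dr '[[0,0,0],[0,0,0]]' --hand '[0.65,0.65]'

```text
t: 18.8
tcp_pos: [0.4971, -0.1617, 0.0333]
tcp_rot: [-69.7, 90.0, -154.8]
ft_force: [-0.4, -1.3, -0.2]
width: 0.0297
```

```bash
python3 s.py
```

```text
t 18.8 G [ 0.0116 -0.1574] z 0.0333 jaw yaw rel guide 0.11 x [-0. -0. -1.] F guide [-0.47, -1.31] -0.16 w 0.0297 q [-18.   21.8 -20.4  47.8  -0.   67.1]
```

Request:
arm_command --travel '[[0,0.05,0],[0,0,0]]' --dr '[[0,0,0],[0,0,0]]' --hand '[0.65,0.65]'

```text
t: 19.0
tcp_pos: [0.4971, -0.1613, 0.0333]
tcp_rot: [-68.8, 90.0, -153.9]
ft_force: [0.4, -1.6, -0.1]
width: 0.0299
```

```bash
python3 s.py; python3 m.py scene | grep -E "cheese|rect|knob|flag|blue"
```

```text
t 19.0 G [ 0.0116 -0.1569] z 0.0333 jaw yaw rel guide 0.12 x [-0. -0. -1.] F guide [0.22, -1.64] -0.08 w 0.0299 q [-18.   21.8 -20.4  47.8  -0.   67.1]
  cheese 552 gx [-0.0134  0.0171  0.0444] gy [-0.1431 -0.106  -0.0683]
  rect(guide mm) [  15.4 -105.7] [76.5 59.9] 89.1
  blue top 229 gx [0.0539 0.0867 0.1193] gy [-0.0629 -0.0431 -0.0261]
  knob 148 gx [0.0258 0.0744 0.1137] gy [-0.1723 -0.1418 -0.0359]
  red flag top 40 gx [0.1307 0.1336 0.135 ] gy [-0.0552 -0.0454 -0.0338]
```

Request:
arm_command --travel '[[0,0.05,0],[0,0,0]]' --dr '[[0,0,0],[0,0,0]]' --hand '[0.65,0.65]'

```text
t: 19.45
tcp_pos: [0.497, -0.1608, 0.0333]
tcp_rot: [-42.7, 90.0, -127.8]
ft_force: [-0.1, -1.9, -1.2]
width: 0.0299
```

```bash
python3 s.py; python3 m.py scene | grep -E "cheese|rect|blue"
```

```text
t 19.45 G [ 0.0116 -0.1565] z 0.0333 jaw yaw rel guide 0.11 x [-0. -0. -1.] F guide [-0.22, -1.88] -1.19 w 0.0299 q [-17.9  21.8 -20.5  47.8  -0.   67.2]
  cheese 559 gx [-0.0135  0.017   0.0445] gy [-0.1429 -0.1056 -0.0682]
  rect(guide mm) [  14.7 -106.5] [78.4 61. ] 89.7
  blue top 228 gx [0.0549 0.0864 0.1189] gy [-0.063  -0.0438 -0.0261]
```

Request:
arm_command --travel '[[0,0.05,0],[0,0,0]]' --dr '[[0,0,0],[0,0,0]]' --hand '[0.65,0.65]'

```text
t: 19.9
tcp_pos: [0.497, -0.1607, 0.0333]
tcp_rot: [-17.0, 89.9, -102.1]
ft_force: [-0.0, -6.0, 0.3]
width: 0.0298
```

```bash
python3 s.py
```

```text
t 19.9 G [ 0.0116 -0.1564] z 0.0333 jaw yaw rel guide 0.1 x [-0.    -0.001 -1.   ] F guide [-0.52, -5.98] 0.31 w 0.0298 q [-17.9  21.8 -20.5  47.8  -0.1  67.3]
```

Request:
arm_command --travel '[[0,0.05,0],[0,0,0]]' --dr '[[0,0,0],[0,0,0]]' --hand '[0.65,0.65]'

```text
t: 20.1
tcp_pos: [0.497, -0.1606, 0.0333]
tcp_rot: [-15.2, 89.9, -100.4]
ft_force: [-1.3, -6.9, -0.3]
width: 0.0301
```

```bash
python3 s.py; python3 m.py scene | grep -E "cheese|rect|blue|knob"
```

```text
t 20.1 G [ 0.0116 -0.1563] z 0.0333 jaw yaw rel guide 0.08 x [-0.    -0.002 -1.   ] F guide [-1.88, -6.72] -0.28 w 0.0301 q [-17.8  21.7 -20.5  47.7  -0.1  67.3]
  cheese 552 gx [-0.0136  0.0171  0.0439] gy [-0.1424 -0.105  -0.0684]
  rect(guide mm) [  15.2 -105.8] [77.3 59.7] 88.5
  blue top 232 gx [0.0535 0.0873 0.1193] gy [-0.0628 -0.0414 -0.026 ]
  knob 159 gx [0.0271 0.0739 0.1147] gy [-0.1727 -0.1426 -0.0359]
```

Firm contact: force jumped from 1.9 to 6.7 N with no further motion, and the stop is unmoved. Now I'll back off and leave.

Request:
arm_command --travel '[[0.02,-0.2,0],[0.04,-0.5,0],[0.12,-1.5,0],[0.17,-2.0,0],[0,0,3],[0,0,4],[0,0,5],[0,-2,4],[0,-4,2],[0,-4,0],[0,-4,0],[0,0,0]]' --dr '[[0,0,0],[0,0,0],[0,0,0],[0,0,0],[0,0,0],[0,0,0],[0,0,0],[0,0,0],[0,0,0],[0,0,0],[0,0,0],[0,0,0]]' --hand '[0.65,0.65,0.65,0.65,0.65,0.65,0.65,0.65,0.65,0.65,0.65,0.65]'

```text
t: 21.55
tcp_pos: [0.5001, -0.3469, 0.2128]
tcp_rot: [10.5, 89.9, -74.8]
ft_force: [0.2, 0.1, -0.1]
width: 0.0298
```

```bash
python3 s.py; python3 m.py | grep -E "top|scene|cheese|rect|knob|face"; python3 - <<'E'
from h import *
d=cam('top','end.png'); i=d['color'][150:300,90:390,::-1]
e=cam('scene')['color'][150:300,190:430,::-1]
cv2.imwrite('pics/end2.png',np.vstack([cv2.resize(i,(600,300),interpolation=3),cv2.resize(e,(600,300),interpolation=3)]))
for n in('shaker','spice_jar','tumbler','tub'): print(n,[np.round(r['centre']).tolist() for r in arm.recognise(n,'top')[:1]])
E
```

```text
t 21.55 G [-0.0007 -0.3422] z 0.2128 jaw yaw rel guide -0.11 x [ 0.    -0.001 -1.   ] F guide [0.22, 0.03] -0.13 w 0.0298 q [-34.7  22.3   9.   76.7  -0.   50.6]
top
  cheese 1114 gx [-0.0153  0.014   0.0443] gy [-0.1452 -0.1063 -0.0677]
  rect(guide mm) [  14.5 -106.7] [60.7 79.3] 0.4
  blue top 520 gx [0.0509 0.0813 0.1209] gy [-0.0658 -0.0489 -0.0279]
  knob 97 gx [0.0947 0.1032 0.115 ] gy [-0.0565 -0.0469 -0.0371]
  red flag top 62 gx [0.0952 0.1309 0.1356] gy [-0.0669 -0.0473 -0.034 ]
  tip stop_line []
  tip stop_face [(0.56, [0.0014, -0.0681])]
  tip stop_push [(0.63, [0.0766, -0.0231])]
scene
  cheese 550 gx [-0.0132  0.0177  0.0443] gy [-0.1418 -0.1053 -0.0685]
  rect(guide mm) [  14.4 -105.1] [76.1 61.2] 89.1
  blue top 233 gx [0.0528 0.0864 0.1192] gy [-0.0629 -0.0431 -0.0261]
  knob 62 gx [0.0974 0.1088 0.1158] gy [-0.0532 -0.0446 -0.0357]
  red flag top 44 gx [0.1302 0.1338 0.136 ] gy [-0.0552 -0.0444 -0.0337]
  tip stop_line [(0.91, [0.1116, -0.0555])]
  tip stop_face [(0.85, [0.0034, -0.0684])]
  tip stop_push [(0.62, [0.0627, -0.0187])]
shaker [[170.0, 276.0]]
spice_jar [[256.0, 92.0]]
tumbler [[169.0, 82.0]]
tub []
```

View pics/end2.png

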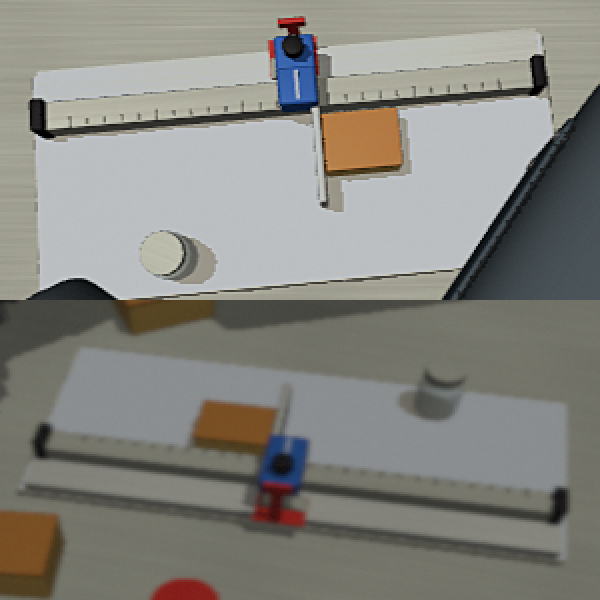

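The picture shows the knob in line with the flag (top half, about (292,45)), the cheese flush against the plate at (322,140), and the shaker in place at (165,254). Handing in.

```bash
python3 -c "
from plant import arm
print(arm.sign_off())"
```

```text
the job is handed in; nothing more can be done
None
```

The blue stop is seated in the notch at the red flag, and the cheese rests squarely against its metal plate. The job was handed in at about 22 s, with the arm clear of everything.

- **Stop:** I pushed it about 170 mm over the first hump. The push peaked at about 10.6 N, eased off, and the stop then snapped ahead about 9 mm by itself. The last pictures put the pin within 1 mm of the flag in both camera views, before and after the cheese push.
- **Cheese:** I pushed it with the fingers part open so that it squared up. The push rose from about 2 N to 7 N on contact, below the 13 N that would drive the stop out. Its end is within about 1° of square, and the last picture shows no gap at the plate.
- **Other things:** The shaker, spice jar and tumbler were found within about 4 pixels of their first positions. The arm hid the tub in the last top view, so I could not check it, but the arm never went near it while low.
- **Disagreement:** The network's readings of the stop line were up to about 10 mm off (−0.056 m against −0.045 m along the rail). I relied on the measured positions of the knob and flag instead.

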